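# Set the shelf-lamp dimmer and lock it

## Task

On the lamp dimmer box, turn the black knob until its pointer lines up with the raised mark on the dial. Then turn the steel lock ring beneath it clockwise by its lug until it bites and is firmly tight, about 0.75 N m (about 12 N of push on the lug), without forcing it further and without disturbing the setting. Leave the toggle switch and the other things on the shelf alone, and let go of everything.

Things in the scene. Friction and masses are not known exactly. Their poses are not given: they have to be found in the camera images.
- dimmer: Brushed aluminium box fixed to the shelf, 140 (x) by 250 (y) by 40 mm high. Origin at its underside (shelf level), straight below the common vertical axis of knob, dial and lock ring; z up. The box reaches 75 mm to +y and 175 mm to -y of that axis. On the axis: lock ring (diameter 104 mm, 41 to 51 mm above the shelf), dial (fixed black disc, diameter 88 mm, 52 to 60 mm), knob (61 to 98 mm).
- knob_top (a point): Top centre of the black knob, on the axis, 98 mm above the shelf. The knob is a bar 44 mm long, 16 mm wide, 64 to 98 mm above the shelf, on a round skirt of diameter 50 mm; grip the bar across its width. The point's -x axis is the pointer's direction, along the bar; z up. It turns stiffly (0.06 N m) and stays where left.
- pointer (a point): Tip of the pointer, a small white nose low on one end of the knob's bar, 33 mm from the axis, 64 mm above the shelf. Turns with the knob.
- mark (a point): The setting: inner end of the one raised white bar (8 by 4 by 3 mm) on the dial, 33 mm from the axis, 60 mm above the shelf. When set, the pointer tip is straight at this point. At the start the knob has 0.65 to 1.55 rad to go, clockwise seen from above.
- lug (a point): Centre of the top of the steel lug on the lock ring, 64 mm from the axis, 68 mm above the shelf. The lug is an upright block at the ring's edge, 10 mm thick along the turning direction, from 46 to 76 mm from the axis and 41 to 68 mm above the shelf. Tightening is clockwise seen from above.
- clamp (a joint): rad, how far the lock ring has gone past its bite; 0 while loose, 0.012 to 0.048 when well tight. The ring first turns freely (0.04 N m) through 0.7 to 1.2 rad, not known beforehand; then it bites, holds up to 0.45 N m (7 N at the lug) and gives 0.01 rad per further 0.1 N m. 0.57 to 0.93 N m (9 to 14.5 N) is well tight; over 1.0 N m is too much. It stays where left.
- toggle (a joint): Chrome toggle switch on the box, 130 mm to -y of the axis, about 37 mm tall; 0 as it stands, 0.6 rad flipped. Leave it.
- kettlebell: Grey cast kettlebell, diameter 110 mm, 175 mm tall, 4 kg. Origin at the centre of its underside. Leave it.
- pushup: Blue push-up handle, 140 by 172 mm, 121 mm tall. Origin at the centre of its underside. Leave it.
- shaker: Green plastic shaker cup with a black lid, diameter 94 mm, 172 mm tall. Origin at the centre of its underside. Leave it.
- key_tray: Steel key tray, 110 by 180 mm, 22 mm tall, with keys. Origin at the centre of its underside. Leave it.

How it is judged:
By the outcome, as a careful person would: the job done as asked, in the order asked, and still so for the second after the job is handed in, with the robot touching nothing.
It also fails if it takes over 59 s, if anything falls off the work surface, if the arm or the gripper's body presses on something with over 40 N, if the wrist force passes 120 N, or if a joint passes its speed limit or range.

## Robot

A 7-joint arm with a two-finger parallel gripper is mounted at the origin on the work surface. World frame = base frame: x ahead of the robot, y to its left, z up, the work surface at z = 0. Lengths are in m, angles in degrees, forces in N, time in s.
With the tool pointing down it reaches from about 0.425 to 0.875 m from the base axis. Payload 4.7 kg.
Tool frame: the origin (TCP) lies at the very end of the fingers, on their centre line; the grasp point (between the pads) lies env.tcp_to_grasp behind it (env.tcp_to_grasp is the distance from the TCP to the grasp point, in m); z points along the fingers, x is the direction in which the jaws open and shut, and the axes are right-handed (so a half turn about z gives the same grasp; the last joint's range is limited). The gripper opens to 87 mm and grips with 3 to 60 N. Pads are 19 mm wide; open, the fingers measure 117 mm over their backs; the gripper's body (75 mm by 190 mm) begins 51 mm behind the grasp point.
Start: joints at [-68.864, 18.392, -4.016, 83.108, 1.295, 78.541, -3.26], TCP at [0.226, 0.61, 0.223] pointing down, gripper open.
Joint ranges: [-163.93, 163.93], [-17.29, 119.83], [-79.2, 71.16], [3.27, 140.29], [-89.18, 269.18], [5.43, 117.66], [-154.24, 154.24]. Speed limits (degrees/s): [147.25, 147.25, 180, 180, 180, 180, 180].

## Interface

Orientations are given as [roll, pitch, yaw] about the fixed x, y, z axes, in that order (R = Rz(yaw) Ry(pitch) Rx(roll)).
In Python, from cell import env gives the robot as it stands. The module is installed in compiled form; this text tells all that it offers.
- The arm moves only by the tool send_rows, never from a script. Its argument "steps" is a list of rows, each a list of 3 entries, a list of its own where there are three numbers: the shift along the tool's x, y, z in m, then the turn, a rotation vector about the tool's x, y, z in rad, then the finger opening in m, from 0 to 0.087. A call has exactly 5 rows; each row is the pose to reach, as a shift and turn from the pose commanded when the call began, along the tool's axes at that moment; what a row does not reach only later rows make up. A row lasts 1/12 s, in which the tool goes at most 41.7 mm and 7.16 degrees, less where a joint would pass 70% of its speed; a pose out of reach is approached as far as the arm can. A call with a gripper value outside its range is refused whole. The fingers move at their own pace and stop on an object; "grip_force" is the grip in N (left out, the last holds). Time passes only in rows, so rows that repeat a pose let the fingers close, or fill a call up. It gives the time, the measured TCP pose, the force and the opening at its end, in the units of the state.
- env.get_obs(): the state, without advancing time (a new reading comes with each control period).
- env.read_camera(name): name is "scene" or "side" or "wrist"; returns a dict with "pixels" (420x560x3 uint8, red, green, blue), "fx", "fy", "cx", "cy" (pixels), "position" and "rotation" of the camera in the world. Camera axes: x right, y up, looking along -z (the intrinsics and any distortion apply to the point x, -y, -z); pixel columns grow to the right and rows downward; lengths in m; the calibration is good to about 2 mm. A picture is of the moment at which its call begins. There is no depth.
- env.sign_off(): hands the job in, once; it reports no verdict.
The state is a dict: "time_s": time; "qpos": joint angles; "joint_velocities": joint speeds; "effort": joint torques, N m; "tool_pos": TCP position; "tool_rot": TCP orientation; "force": force on the tool from outside, world axes, zero at the start; "wrist_torque": the same for the moment, N m; "grip_width": finger opening in m.
Only numpy, scipy, OpenCV 4.12 (cv2) and the standard library are available. Lean on these libraries where they do the work, as an engineer would, in place of code of your own. Each camera call takes 0.05 s, during which the arm holds its last target.

## Working session

There is one attempt and no reset: what is moved stays moved. The work goes in short steps, Python scripts to look and compute and a tool call to move; the robot and the scene stay as the last step left them, time stands still between calls to the robot, and variables do not carry over. Pictures are saved under pics/ and viewed, and the job is handed in when it is done.

Besides the shell and the picture viewer there is one more tool, called after "Emit:" as a command line: name --argument value ..., lists and objects as JSON in quotes. send_rows: Moves the arm, as the interface text tells. Its arguments: {"type":"object","properties":{"steps":{"type":"array"},"grip_force":{"type":"number"}},"required":["steps"]}

```bash
mkdir -p pics; python3 - <<'E'
from cell import env
import cv2
print(env.get_obs(), env.tcp_to_grasp)
for n in ["scene","side","wrist"]:
    c=env.read_camera(n)
    cv2.imwrite(f"pics/{n}0.png",c["pixels"][:,:,::-1])
    print(n,{k:v for k,v in c.items() if k!="pixels"})
E
```

```text
{'time_s': 0.0, 'qpos': array([-68.86548663,  18.44008988,  -4.01722929,  83.17640295,
         1.29468361,  78.5406015 ,  -3.2599824 ]), 'joint_velocities': array([-0.02666504, -0.01557014,  0.00200269, -0.06540398,  0.07345317,
        0.0499152 , -0.02231257]), 'effort': array([ 2.67352370e-04, -4.91300690e+01, -4.04286291e-01, -3.12524450e+01,
       -6.39817631e-02,  4.40561422e-02,  1.80157290e-04]), 'tool_pos': array([0.22562373, 0.60898063, 0.22143692]), 'tool_rot': array([1.79995030e+02, 1.11858562e-01, 6.96768303e+01]), 'force': array([-0.63280549,  0.00616198, -0.20856262]), 'wrist_torque': array([-0.00218965, -0.00487628,  0.03586993]), 'grip_width': 0.08712509546145589} 0.0187
scene {'fx': 419.2466091015988, 'fy': 419.2466091015988, 'cx': 278.95805388211136, 'cy': 209.58494546125485, 'position': array([ 1.0972875 , -0.51689926,  1.02117664]), 'rotation': array([39.68508447, -0.71219865, 50.01752092])}
side {'fx': 474.5410132494608, 'fy': 474.5410132494608, 'cx': 275.9946569608231, 'cy': 215.9119295219915, 'position': array([-0.05900784, -0.7030376 ,  0.73782911]), 'rotation': array([ 54.53677237,  -0.79621153, -40.04870103])}
wrist {'fx': 342.3091425492291, 'fy': 342.3091425492291, 'cx': 279.2933702667509, 'cy': 208.08305909154734, 'position': array([0.15620507, 0.63385607, 0.38392089]), 'rotation': array([-15.64965432,   0.0931587 ,  69.57711731])}
```

View pics/scene0.png

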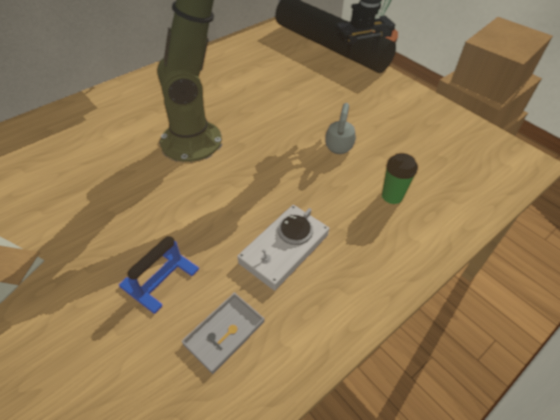

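View pics/side0.png

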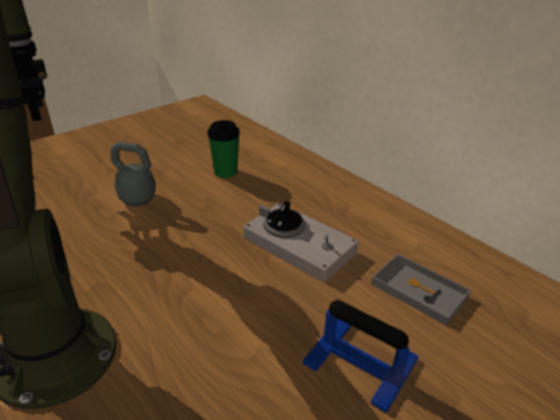

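View pics/wrist0.png

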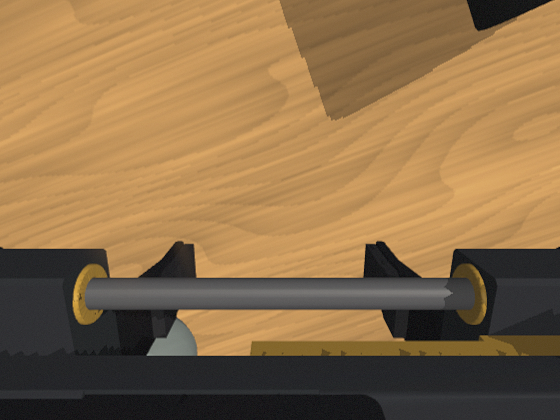

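Scene: dial is at about (295,228), toggle at (265,258). Side: dial at about (285,220), toggle at (327,243). I'll localize these and zoom in.

```bash
cat > h.py <<'E'
from cell import env
import cv2, numpy as np
from scipy.spatial.transform import Rotation as R
def ray(c,u,v):
    d=np.array([(u-c["cx"])/c["fx"],-(v-c["cy"])/c["fy"],-1.0])
    return np.array(c["position"]),R.from_euler('xyz',c["rotation"],degrees=True).as_matrix()@d
def onz(c,u,v,z):
    p,d=ray(c,u,v); return p+d*(z-p[2])/d[2]
def proj(c,P):
    q=R.from_euler('xyz',c["rotation"],degrees=True).as_matrix().T@(np.array(P)-c["position"])
    return c["cx"]-c["fx"]*q[0]/q[2], c["cy"]+c["fy"]*q[1]/q[2]
def crop(c,u,v,w,h,s,fn):
    im=c["pixels"][v-h:v+h,u-w:u+w,::-1]
    cv2.imwrite(fn,cv2.resize(im,None,fx=s,fy=s,interpolation=cv2.INTER_CUBIC))
E
python3 - <<'E'
from h import *
a=env.read_camera("scene");b=env.read_camera("side")
print(onz(a,295,228,.06),onz(b,285,220,.06),onz(a,265,258,.06),onz(b,327,243,.06))
crop(a,285,245,50,40,7,"pics/sc1.png");crop(b,300,235,65,48,6,"pics/sd1.png")
E
```

```text
[ 0.57581743 -0.0037898   0.06      ] [ 0.56656095 -0.00750666  0.06      ] [ 0.60071752 -0.13439929  0.06      ] [ 0.58258405 -0.13552514  0.06      ]
```

View pics/sc1.png

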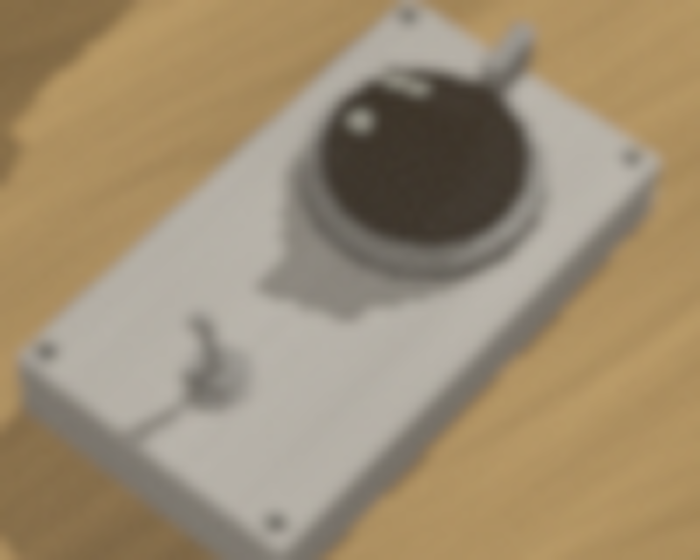

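View pics/sd1.png

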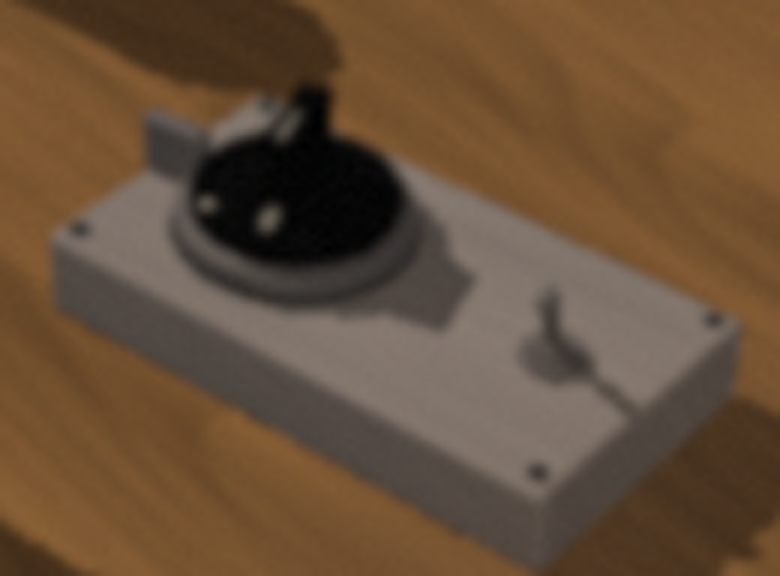

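```bash
cat >> h.py <<'E'
def delta(xyz,yaw,cmd=None):
    o=env.get_obs()
    p=o["tool_pos"];r=R.from_euler('xyz',o["tool_rot"],degrees=True)
    t=R.from_euler('xyz',[180,0,yaw],degrees=True)
    d=r.inv().apply(np.array(xyz)-p); w=(r.inv()*t).as_rotvec()
    print("now",p.round(4),o["tool_rot"].round(2),"t",round(o["time_s"],2),"F",o["force"].round(1),"j7",o["qpos"][6].round(1))
    print("shift",d.round(4),"turn",w.round(4))
E
python3 - <<'E'
from h import *
a=env.read_camera("scene");b=env.read_camera("side")
print("kettle",onz(a,340,145,.05),onz(b,135,185,.055),"shaker",onz(a,402,165,.165),onz(b,224,130,.165))
delta([.57,-.05,.25],0)
E
```

```text
kettle [0.39904538 0.36011664 0.05      ] [0.36078752 0.37527458 0.055     ] shaker [0.65833085 0.33497123 0.165     ] [0.6169747  0.31347832 0.165     ]
now [0.2258 0.6094 0.2223] [1.800e+02 2.000e-02 6.967e+01] t 0.35 F [-0.3 -0.7  0.3] j7 -3.3
shift [-0.4988  0.5518 -0.0274] turn [3.000e-04 3.000e-04 1.216e+00]
```

Emit:
send_rows --steps '[[[0, 0, -0.03], [0, 0, 0], 0.087], [[-0.1, 0.11, -0.03], [0, 0, 0.12], 0.087], [[-0.1, 0.11, -0.03], [0, 0, 0.24], 0.087], [[-0.15, 0.165, -0.03], [0, 0, 0.36], 0.087], [[-0.15, 0.165, -0.03], [0, 0, 0.48], 0.087]]'

```text
time_s: 0.77
tool_pos: [0.3032, 0.4599, 0.2527]
tool_rot: [-180.0, -0.0, 41.9]
force: [1.3, 0.2, 0.5]
grip_width: 0.0865
```

```bash
python3 - <<'E'
from h import *
delta([.57,-.05,.25],0)
E
```

```text
now [0.3032 0.4599 0.2527] [-1.7999e+02 -3.0000e-02  4.1860e+01] t 0.77 F [1.3 0.2 0.5] j7 -17.3
shift [-0.1416  0.5578  0.0025] turn [-3.000e-04 -5.000e-04  7.306e-01]
```

Emit:
send_rows --steps '[[[-0.14, 0.56, 0], [0, 0, 0.73], 0.087], [[-0.14, 0.56, 0], [0, 0, 0.73], 0.087], [[-0.14, 0.56, 0], [0, 0, 0.73], 0.087], [[-0.14, 0.56, 0], [0, 0, 0.73], 0.087], [[-0.14, 0.56, 0], [0, 0, 0.73], 0.087]]'

```text
time_s: 1.18
tool_pos: [0.4013, 0.2759, 0.2529]
tool_rot: [-179.9, -0.0, 6.0]
force: [0.6, 0.5, -0.3]
grip_width: 0.0869
```

```bash
python3 - <<'E'
from h import *
delta([.57,-.05,.25],0)
E
```

```text
now [0.4013 0.2759 0.2529] [-1.7995e+02 -4.0000e-02  6.0200e+00] t 1.18 F [ 0.6  0.5 -0.3] j7 -32.2
shift [0.1336 0.3418 0.0027] turn [-0.0009 -0.0006  0.105 ]
```

Emit:
send_rows --steps '[[[0.134, 0.342, 0.01], [0, 0, 0.105], 0.087], [[0.134, 0.342, 0.01], [0, 0, 0.105], 0.087], [[0.134, 0.342, 0.01], [0, 0, 0.105], 0.087], [[0.134, 0.342, 0.01], [0, 0, 0.105], 0.087], [[0.134, 0.342, 0.01], [0, 0, 0.105], 0.087]]'

```text
time_s: 1.6
tool_pos: [0.4983, 0.0916, 0.2473]
tool_rot: [-179.9, -0.1, 0.4]
force: [0.8, 1.0, -0.4]
grip_width: 0.0876
```

```bash
python3 - <<'E'
from h import *
delta([.57,-.05,.23],0)
E
```

```text
now [0.4983 0.0916 0.2473] [-1.7995e+02 -6.0000e-02  3.5000e-01] t 1.6 F [ 0.8  1.  -0.4] j7 -13.1
shift [0.0708 0.1421 0.0173] turn [-0.0009 -0.0011  0.0062]
```

Emit:
send_rows --steps '[[[0.071, 0.142, 0.017], [0, 0, 0], 0.087], [[0.071, 0.142, 0.017], [0, 0, 0], 0.087], [[0.071, 0.142, 0.017], [0, 0, 0], 0.087], [[0.071, 0.142, 0.017], [0, 0, 0], 0.087], [[0.071, 0.142, 0.017], [0, 0, 0], 0.087]]'

```text
time_s: 2.02
tool_pos: [0.5706, -0.0572, 0.2294]
tool_rot: [179.7, -0.0, -0.3]
force: [-0.9, -1.0, -0.8]
grip_width: 0.0869
```

```bash
python3 - <<'E'
from h import *
w=env.read_camera("wrist")
cv2.imwrite("pics/w1.png",w["pixels"][:,:,::-1])
delta([.57,-.05,.23],0)
E
```

```text
now [ 0.5698 -0.053   0.2295] [ 1.7985e+02  3.0000e-02 -1.1000e-01] t 2.07 F [-1.4  0.8  0.6] j7 7.3
shift [ 0.0002 -0.003  -0.0005] turn [ 0.0027  0.0005 -0.0019]
```

View pics/w1.png

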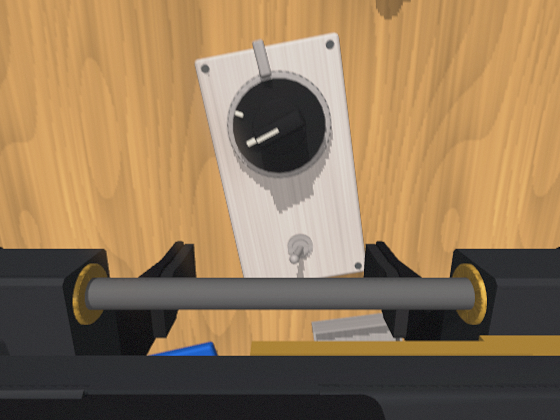

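```bash
python3 - <<'E'
from h import *
w=env.read_camera("wrist")
crop(w,278,110,70,80,5,"pics/w2.png")
np.save("w2.npy",w,allow_pickle=True)
E
```

```text
(no output)
```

View pics/w2.png

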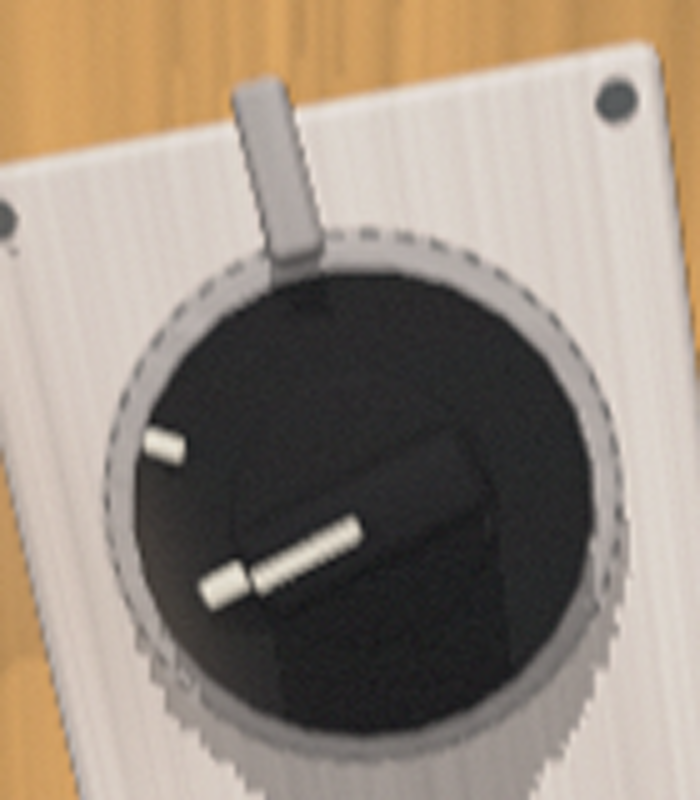

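```bash
cat > m.py <<'E'
from h import *
w=np.load("w2.npy",allow_pickle=True).item()
f=lambda x,y,z: onz(w,x/5+208,y/5+30,z)[:2]
pts=np.array([(135,505),(592,505),(364,270),(364,737)])
d=[f(*p,.06) for p in pts]
cen=np.array([(d[0]+d[1])[0]/2,(d[2]+d[3])[1]/2]); print("dial",cen,d[1]-d[0],d[2]-d[3])
az=lambda p:np.degrees(np.arctan2(*(p-cen)[::-1]))%360
m=f(184,453,.063);m2=f(146,440,.063);print("mark",az(m),az(m2),np.hypot(*(m-cen)),np.hypot(*(m2-cen)))
n=f(205,590,.066);print("nose",az(n),np.hypot(*(n-cen)))
a=f(255,583,.098);b=f(357,525,.098);print("line",a,b,az(a),az(b),np.degrees(np.arctan2(*(a-b)[::-1]))%360)
# bar top far corners
for q in [(452,420),(495,495),(240,540),(285,615)]: print(f(*q,.098)-cen)
l=[f(*q,.068) for q in [(238,88),(283,82),(322,245),(275,260)]];lc=np.mean(l,0);print("lug",lc,az(lc),np.hypot(*(lc-cen)))
e=f(0,165,.04)-f(650,45,.04);print("box edge",np.degrees(np.arctan2(*(-e)[::-1])))
E
python3 m.py
```

```text
dial [0.57084987 0.00088881] [ 0.0865092  -0.00030698] [0.00020021 0.08643848]
mark 161.741491356945 161.6644887813984 0.03516560952000305 0.04253865187264779
nose 204.961605059498 0.03300358057848217
line [ 0.55223551 -0.0086583 ] [0.56957278 0.000923  ] 207.15279029390084 178.4663856604149 208.9268571448775
[0.01449752 0.01700146]
[0.02183498 0.00487232]
[-0.0210015  -0.00237281]
[-0.01360512 -0.01496081]
lug [0.55623438 0.06016351] 103.851247244942 0.06105000854646277
box edge 9.436182530325514
```

```bash
python3 - <<'E'
from h import *
delta([.571,.0015,.15],118.7)
E
```

```text
now [ 0.5696 -0.0498  0.2296] [1.7997e+02 4.0000e-02 1.3000e-01] t 2.12 F [ 0.4  0.8 -0.9] j7 7.3
shift [ 0.0016 -0.0513  0.0795] turn [-4.0000e-04  1.1000e-03 -2.0695e+00]
```

Emit:
send_rows --steps '[[[0.001, -0.01, 0], [0, 0, -0.12], 0.05], [[0.001, -0.03, 0], [0, 0, -0.24], 0.05], [[0.001, -0.051, 0], [0, 0, -0.36], 0.05], [[0.001, -0.051, 0], [0, 0, -0.48], 0.05], [[0.001, -0.051, 0], [0, 0, -0.6], 0.05]]'

```text
time_s: 2.53
tool_pos: [0.5698, 0.0076, 0.23]
tool_rot: [-179.9, -0.1, 35.5]
force: [-0.4, -0.4, -0.7]
grip_width: 0.0615
```

Emit:
send_rows --steps '[[[0, 0, 0.01], [0, 0, -0.12], 0.05], [[0, 0, 0.02], [0, 0, -0.24], 0.05], [[0, 0, 0.03], [0, 0, -0.36], 0.05], [[0, 0, 0.03], [0, 0, -0.48], 0.05], [[0, 0, 0.03], [0, 0, -0.6], 0.05]]'

```text
time_s: 2.95
tool_pos: [0.5693, 0.0056, 0.1994]
tool_rot: [-179.9, -0.0, 69.6]
force: [0.2, 0.1, -0.2]
grip_width: 0.0503
```

Emit:
send_rows --steps '[[[0, 0, 0.01], [0, 0, -0.12], 0.05], [[0, 0, 0.02], [0, 0, -0.24], 0.05], [[0, 0, 0.03], [0, 0, -0.36], 0.05], [[0, 0, 0.03], [0, 0, -0.48], 0.05], [[0, 0, 0.03], [0, 0, -0.6], 0.05]]'

```text
time_s: 3.37
tool_pos: [0.5693, 0.0055, 0.1693]
tool_rot: [-179.9, -0.1, 104.0]
force: [-0.2, -1.9, 0.1]
grip_width: 0.0502
```

```bash
python3 - <<'E'
from h import *
delta([.571,.0015,.13],118.7)
E
```

```text
now [0.5693 0.0055 0.1693] [-1.7994e+02 -8.0000e-02  1.0401e+02] t 3.37 F [-0.2 -1.9  0.1] j7 104.7
shift [-0.0044  0.0007  0.0393] turn [-0.0009 -0.0015 -0.2564]
```

Emit:
send_rows --steps '[[[-0.004, 0.001, 0.01], [0, 0, -0.12], 0.05], [[-0.004, 0.001, 0.02], [0, 0, -0.256], 0.05], [[-0.004, 0.001, 0.039], [0, 0, -0.256], 0.05], [[-0.004, 0.001, 0.039], [0, 0, -0.256], 0.05], [[-0.004, 0.001, 0.039], [0, 0, -0.256], 0.05]]'

```text
time_s: 3.78
tool_pos: [0.5711, 0.0012, 0.1304]
tool_rot: [-179.9, -0.1, 118.2]
force: [0.3, -0.3, 0.7]
grip_width: 0.05
```

```bash
python3 - <<'E'
from h import *
delta([.571,.0015,.072],118.7)
w=env.read_camera("wrist")
cv2.imwrite("pics/w3.png",w["pixels"][:,:,::-1])
E
```

```text
now [0.5711 0.0012 0.1304] [-1.7991e+02 -9.0000e-02  1.1824e+02] t 3.78 F [ 0.3 -0.3  0.7] j7 119.9
shift [0.0002 0.0001 0.0584] turn [-0.0015 -0.0016 -0.008 ]
```

View pics/w3.png

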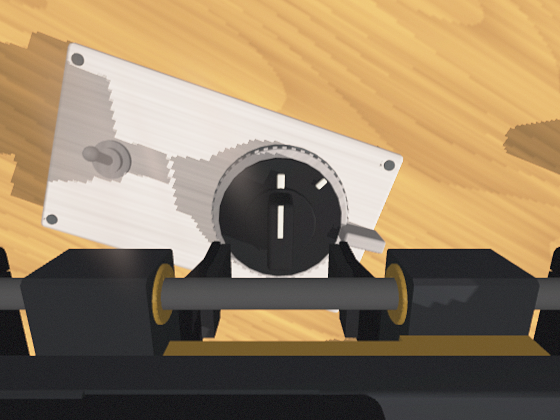

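Emit:
send_rows --steps '[[[0, 0, 0.015], [0, 0, -0.008], 0.036], [[0, 0, 0.03], [0, 0, -0.008], 0.036], [[0, 0, 0.045], [0, 0, -0.008], 0.036], [[0, 0, 0.057], [0, 0, -0.008], 0.036], [[0, 0, 0.057], [0, 0, -0.008], 0.036]]' --grip_force 25

```text
time_s: 4.25
tool_pos: [0.5709, -0.0001, 0.0724]
tool_rot: [-179.9, -0.1, 118.6]
force: [-0.3, 0.5, -0.1]
grip_width: 0.0365
```

Emit:
send_rows --steps '[[[0, 0, 0], [0, 0, 0], 0.025], [[0, 0, 0], [0, 0, 0], 0.01], [[0, 0, 0], [0, 0, 0], 0.01], [[0, 0, 0], [0, 0, 0], 0.01], [[0, 0, 0], [0, 0, 0], 0.01]]' --grip_force 25

```text
time_s: 4.67
tool_pos: [0.5718, 0.002, 0.075]
tool_rot: [180.0, -0.2, 118.7]
force: [-3.4, 3.3, 4.9]
grip_width: 0.016
```

```bash
python3 - <<'E'
from h import *
delta([.571,.0015,.072],73)
print(env.get_obs()["grip_width"],env.get_obs()["wrist_torque"])
w=env.read_camera("wrist")
crop(w,280,190,80,70,5,"pics/w4.png")
E
```

```text
now [0.5718 0.002  0.075 ] [179.95  -0.21 118.68] t 4.67 F [-3.4  3.3  4.9] j7 121.7
shift [-0.0001 -0.0009  0.003 ] turn [-7.000e-04 -3.800e-03  7.972e-01]
0.01595417410792361 [0.99441237 0.85761612 0.0022769 ]
```

View pics/w4.png

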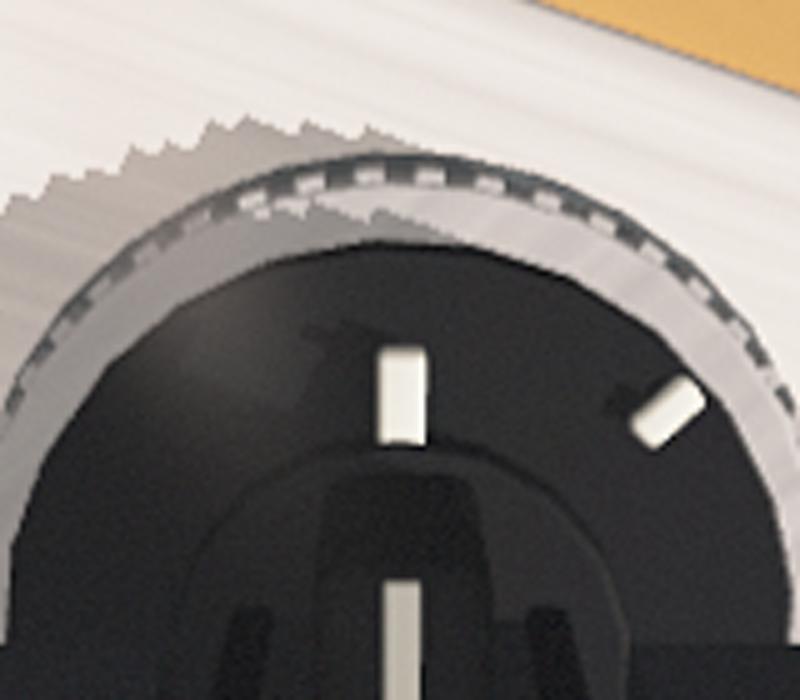

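Emit:
send_rows --steps '[[[0, 0, 0], [0, 0, 0.08], 0.01], [[0, 0, 0], [0, 0, 0.16], 0.01], [[0, 0, 0], [0, 0, 0.25], 0.01], [[0, 0, 0], [0, 0, 0.34], 0.01], [[0, 0, 0], [0, 0, 0.42], 0.01]]'

```text
time_s: 5.13
tool_pos: [0.5719, 0.0017, 0.075]
tool_rot: [-180.0, -0.2, 94.4]
force: [-4.2, 3.5, 5.0]
grip_width: 0.0157
```

Emit:
send_rows --steps '[[[0, 0, 0], [0, 0, 0.08], 0.01], [[0, 0, 0], [0, 0, 0.16], 0.01], [[0, 0, 0], [0, 0, 0.24], 0.01], [[0, 0, 0], [0, 0, 0.3], 0.01], [[0, 0, 0], [0, 0, 0.3], 0.01]]'

```text
time_s: 5.55
tool_pos: [0.5719, 0.0013, 0.075]
tool_rot: [-179.9, -0.1, 77.3]
force: [-4.1, 3.6, 5.2]
grip_width: 0.0159
```

```bash
python3 - <<'E'
from h import *
delta([.571,.0015,.072],73)
w=env.read_camera("wrist")
crop(w,280,190,80,70,5,"pics/w5.png")
E
```

```text
now [0.5719 0.0013 0.075 ] [-1.7992e+02 -1.4000e-01  7.7300e+01] t 5.55 F [-4.1  3.6  5.2] j7 82.1
shift [-0.0001 -0.0009  0.003 ] turn [-0.0014 -0.0025  0.075 ]
```

View pics/w5.png

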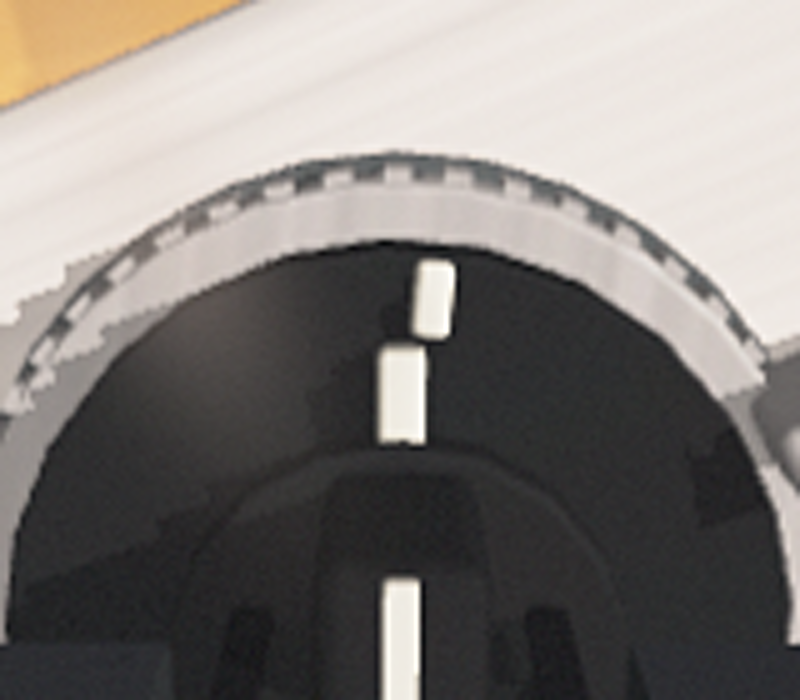

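Nose tip is at crop (402,347) and the mark's inner end at about (430,338), so about 0.09 rad remains clockwise.

Emit:
send_rows --steps '[[[0, 0, 0], [0, 0, 0.04], 0.01], [[0, 0, 0], [0, 0, 0.08], 0.01], [[0, 0, 0], [0, 0, 0.09], 0.01], [[0, 0, 0], [0, 0, 0.09], 0.01], [[0, 0, 0], [0, 0, 0.09], 0.01]]'

```text
time_s: 6.02
tool_pos: [0.5719, 0.0013, 0.0751]
tool_rot: [-179.9, -0.1, 72.3]
force: [-4.2, 3.4, 5.0]
grip_width: 0.016
```

```bash
python3 - <<'E'
from h import *
delta([.571,.0015,.072],73)
w=env.read_camera("wrist")
crop(w,280,190,80,70,5,"pics/w6.png")
E
```

```text
now [0.5719 0.0013 0.0751] [-1.7991e+02 -1.4000e-01  7.2290e+01] t 6.02 F [-4.2  3.4  5. ] j7 77.3
shift [-0.0001 -0.0009  0.0031] turn [-0.0015 -0.0025 -0.0124]
```

View pics/w6.png

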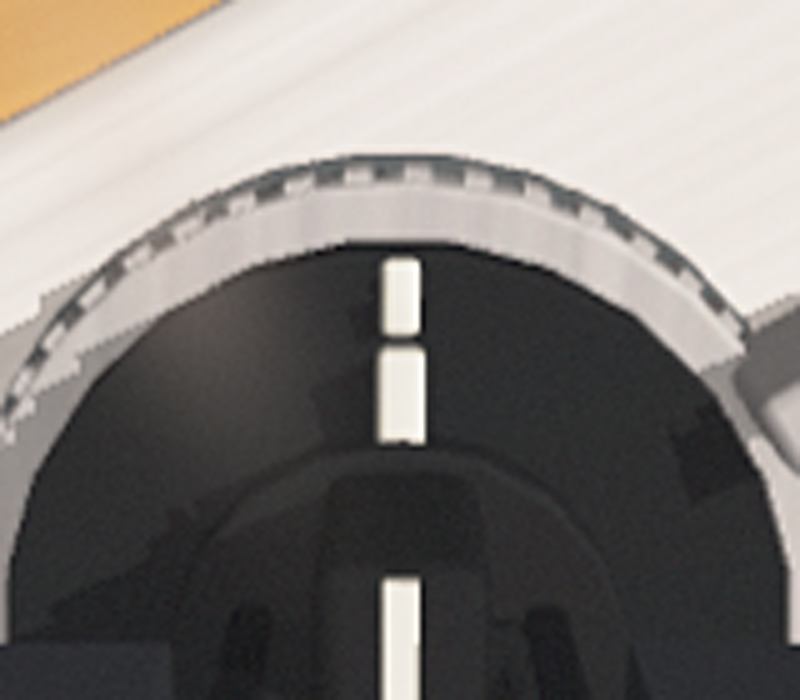

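Pointer and mark are both centred at crop column about 401–402, so they are aligned. Releasing and lifting.

Emit:
send_rows --steps '[[[0, 0, 0], [0, 0, 0], 0.02], [[0, 0, 0], [0, 0, 0], 0.03], [[0, 0, 0], [0, 0, 0], 0.036], [[0, 0, 0], [0, 0, 0], 0.036], [[0, 0, -0.01], [0, 0, 0], 0.036]]'

```text
time_s: 6.48
tool_pos: [0.5708, -0.001, 0.0824]
tool_rot: [-179.8, 0.1, 72.2]
force: [-0.9, 1.2, -0.1]
grip_width: 0.0342
```

Emit:
send_rows --steps '[[[0, 0, -0.03], [0, 0, 0], 0.036], [[0, 0, -0.06], [0, 0, 0], 0.036], [[0, 0, -0.07], [0, 0, 0], 0.036], [[0, 0, -0.07], [0, 0, 0], 0.036], [[0, 0, -0.07], [0, 0, 0], 0.036]]'

```text
time_s: 6.9
tool_pos: [0.5724, -0.0007, 0.1543]
tool_rot: [179.9, -0.0, 72.2]
force: [0.3, -0.1, -0.6]
grip_width: 0.0357
```

```bash
python3 - <<'E'
from h import *
delta([.572,.0015,.15],73)
w=env.read_camera("wrist")
cv2.imwrite("pics/w7f.png",w["pixels"][:,:,::-1])
np.save("w7.npy",w,allow_pickle=True)
crop(w,290,180,80,70,5,"pics/w7.png")
E
```

```text
now [ 0.5724 -0.0007  0.1543] [ 1.7995e+02 -4.0000e-02  7.2190e+01] t 6.9 F [ 0.3 -0.1 -0.6] j7 75.0
shift [ 0.002  -0.0011  0.0043] turn [ 0.001  -0.0008 -0.0141]
```

View pics/w7.png

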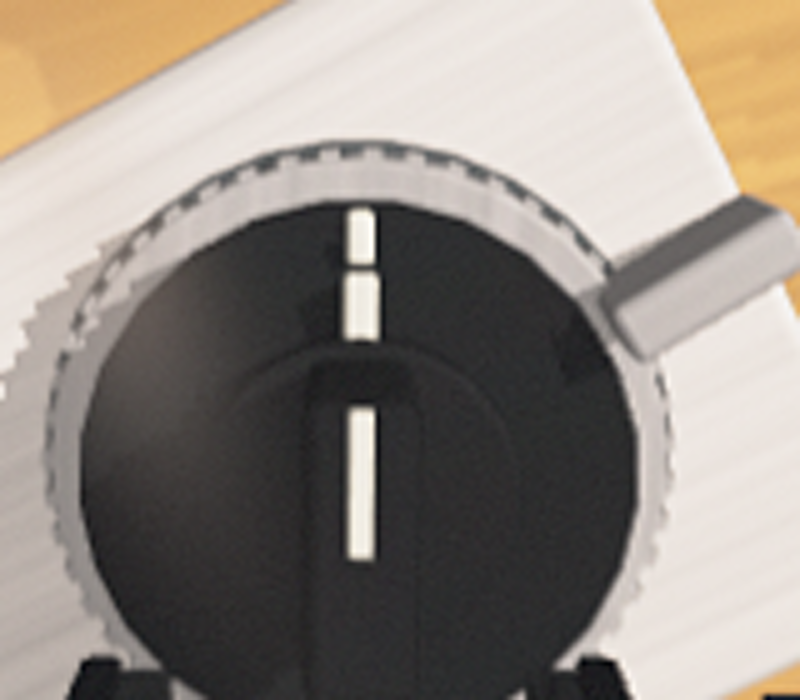

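View pics/w7f.png

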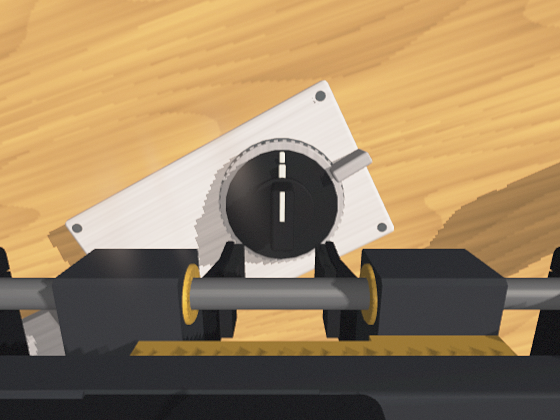

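```bash
python3 - <<'E'
from h import *
w=np.load("w7.npy",allow_pickle=True).item()
f=lambda x,y,z: onz(w,x/5+210,y/5+110,z)[:2]
cen=np.array([.572,.0015])
dl,dr,dt=f(80,460,.06),f(637,460,.06),f(360,200,.06)
print("dial c",(dl+dr)/2,dl-dr,dt)
lc=np.mean([f(*q,.068) for q in [(605,300),(650,358)]],0);lo=np.mean([f(*q,.068) for q in [(785,215),(800,255)]],0)
print(lc,lo,np.degrees(np.arctan2(*(lc-cen)[::-1])),np.degrees(np.arctan2(*(lo-cen)[::-1])),np.hypot(*(lc-cen)),np.hypot(*(lo-cen)))
delta([.5563,.0646,.12],14)
E
```

```text
dial c [0.56627083 0.00203124] [-0.02655544 -0.08213079] [0.52830129 0.01444712]
[0.55749184 0.04632895] [0.55153104 0.07271715] 107.93333072886304 106.0355074396261 0.047118170036340064 0.07410033880629575
now [ 0.5716 -0.0007  0.1531] [-1.7994e+02  2.0000e-02  7.2200e+01] t 6.95 F [-0.1 -0.1 -0.1] j7 75.0
shift [ 0.0575 -0.0345  0.0331] turn [-8.0000e-04  8.0000e-04  1.0157e+00]
```

Emit:
send_rows --steps '[[[0.01, -0.005, 0], [0, 0, 0.11], 0.034], [[0.02, -0.012, 0], [0, 0, 0.23], 0.034], [[0.035, -0.02, 0], [0, 0, 0.35], 0.034], [[0.05, -0.03, 0], [0, 0, 0.46], 0.034], [[0.0575, -0.0345, 0], [0, 0, 0.58], 0.034]]' --grip_force 60

```text
time_s: 7.37
tool_pos: [0.555, 0.0671, 0.1517]
tool_rot: [-179.9, 0.2, 38.8]
force: [0.1, 0.9, 0.1]
grip_width: 0.0339
```

Emit:
send_rows --steps '[[[0, 0, 0], [0, 0, 0.11], 0.034], [[0, 0, 0.01], [0, 0, 0.22], 0.034], [[0, 0, 0.02], [0, 0, 0.33], 0.034], [[0, 0, 0.03], [0, 0, 0.435], 0.034], [[0, 0, 0.03], [0, 0, 0.435], 0.034]]'

```text
time_s: 7.78
tool_pos: [0.5542, 0.0643, 0.1201]
tool_rot: [180.0, 0.4, 13.9]
force: [-0.5, -0.2, -0.0]
grip_width: 0.034
```

```bash
python3 - <<'E'
from h import *
delta([.5563,.0646,.049],14)
for n,(u,v) in {"scene":(292,225),"side":(285,215)}.items():
    c=env.read_camera(n); crop(c,u,v,50,45,6,f"pics/{n}8.png")
w=env.read_camera("wrist");cv2.imwrite("pics/w8.png",w["pixels"][:,:,::-1])
E
```

```text
now [0.5542 0.0643 0.1201] [179.97   0.39  13.9 ] t 7.78 F [-0.5 -0.2 -0. ] j7 11.1
shift [0.0026 0.0002 0.0711] turn [ 0.0005  0.0068 -0.0018]
```

View pics/w8.png

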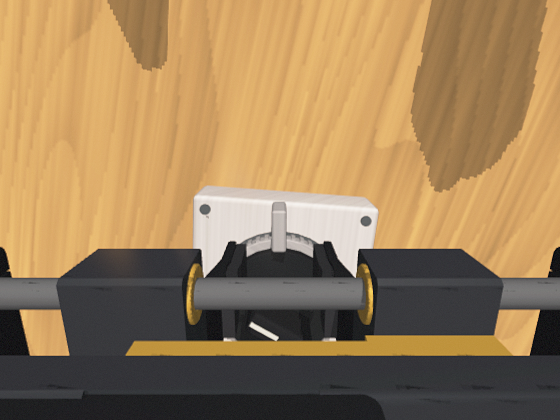

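View pics/side8.png

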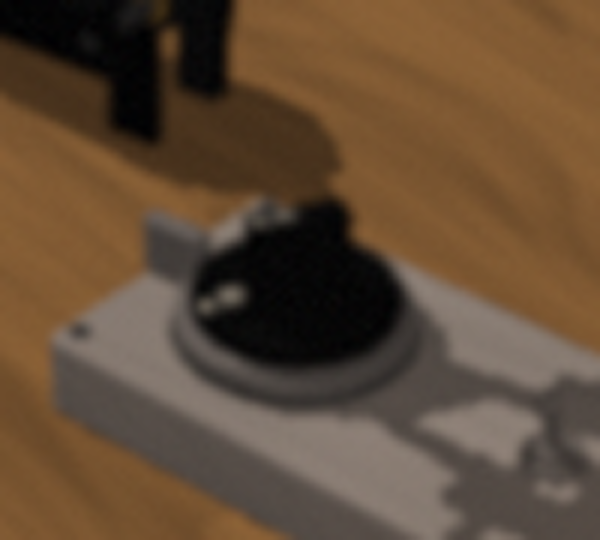

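Emit:
send_rows --steps '[[[0.001, 0, 0.02], [0, 0, 0], 0.034], [[0.001, 0, 0.04], [0, 0, 0], 0.034], [[0.001, 0, 0.055], [0, 0, 0], 0.034], [[0.001, 0, 0.065], [0, 0, 0], 0.034], [[0.001, 0, 0.07], [0, 0, 0], 0.034]]'

```text
time_s: 8.35
tool_pos: [0.5573, 0.0647, 0.0528]
tool_rot: [180.0, 0.1, 14.1]
force: [0.1, -0.1, 0.5]
grip_width: 0.0338
```

```bash
python3 - <<'E'
from h import *
delta([.5563,.0646,.049],14)
for n,(u,v) in {"scene":(292,225),"side":(285,215)}.items():
    c=env.read_camera(n); crop(c,u,v,50,45,6,f"pics/{n}9.png")
E
```

```text
now [0.5573 0.0647 0.0528] [1.800e+02 9.000e-02 1.411e+01] t 8.35 F [ 0.1 -0.1  0.5] j7 13.9
shift [-0.001  -0.0001  0.0038] turn [0.     0.0016 0.0019]
```

View pics/side9.png

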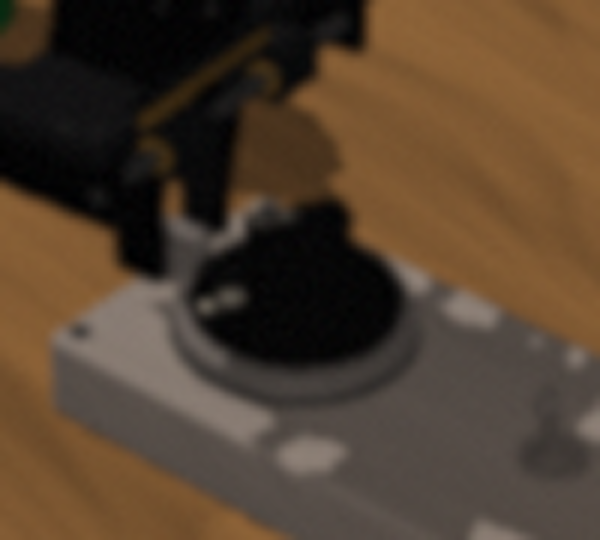

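View pics/scene9.png

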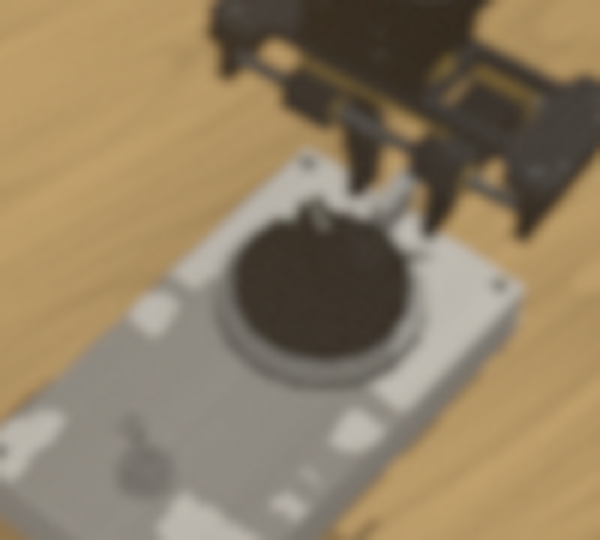

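Emit:
send_rows --steps '[[[0, 0, 0.001], [0, 0, 0], 0.025], [[0, 0, 0.001], [0, 0, 0], 0.018], [[0, 0, 0.001], [0, 0, 0], 0.016], [[0, 0, 0.001], [0, 0, 0], 0.016], [[0, 0, 0.001], [0, 0, 0], 0.016]]'

```text
time_s: 8.87
tool_pos: [0.5583, 0.065, 0.0534]
tool_rot: [-180.0, -0.1, 14.0]
force: [0.6, -0.8, 0.2]
grip_width: 0.0172
```

Emit:
send_rows --steps '[[[0.003, 0, 0], [0, 0, 0.04], 0.016], [[0.0065, 0.0003, 0], [0, 0, 0.1], 0.016], [[0.0104, 0.0008, 0], [0, 0, 0.16], 0.016], [[0.0142, 0.0016, 0], [0, 0, 0.22], 0.016], [[0.018, 0.0025, 0], [0, 0, 0.28], 0.016]]'

```text
time_s: 9.28
tool_pos: [0.5759, 0.0667, 0.053]
tool_rot: [180.0, 0.0, -2.2]
force: [-0.3, -1.1, -0.0]
grip_width: 0.0163
```

```bash
cat >> h.py <<'E'
def lug():
    o=env.get_obs();p=o["tool_pos"]-np.array([.572,.0015,0]);F=o["force"]
    a=np.arctan2(p[1],p[0]);t=np.array([np.sin(a),-np.cos(a)])
    mom=p[0]*F[1]-p[1]*F[0]
    print("t",round(o["time_s"],2),"az",np.degrees(a).round(2),"r",np.hypot(*p[:2]).round(4),"z",p[2].round(4),"yaw",o["tool_rot"][2].round(2),"F",F.round(1),"tang",(-F[:2]@t).round(2),"mom",mom.round(3),"Mz",o["wrist_torque"].round(3),"w",o["grip_width"].round(4))
E
python3 -c "
from h import *
lug()"
```

```text
Traceback (most recent call last):
  File "h.py", line 26, in lug
    print("t",round(o["time_s"],2),"az",np.degrees(a).round(2),"r",np.hypot(*p[:2]).round(4),"z",p[2].round(4),"yaw",o["tool_rot"][2].round(2),"F",F.round(1),"tang",(-F[:2]@t).round(2),"mom",mom.round(3),"Mz",o["wrist_torque"].round(3),"w",o["grip_width"].round(4))
                                                                                                                                                                                                                                                ^^^^^^^^^^^^^^^^^^^^^
AttributeError: 'float' object has no attribute 'round'
```

Emit:
send_rows --steps '[[[0.0036, 0.0001, 0], [0, 0, 0.056], 0.016], [[0.0073, 0.0004, 0], [0, 0, 0.112], 0.016], [[0.0109, 0.0009, 0], [0, 0, 0.168], 0.016], [[0.0144, 0.0016, 0], [0, 0, 0.224], 0.016], [[0.018, 0.0025, 0], [0, 0, 0.28], 0.016]]'

```text
time_s: 9.7
tool_pos: [0.5938, 0.0637, 0.0529]
tool_rot: [180.0, 0.0, -18.2]
force: [-0.5, -0.2, -0.3]
grip_width: 0.0159
```

```bash
sed -i 's/o\["grip_width"\].round(4)/round(o["grip_width"],4)/' h.py
python3 -c "
from h import *
lug()
c=env.read_camera('scene'); crop(c,292,225,50,45,6,'pics/scene10.png')"
```

```text
t 9.7 az 70.72 r 0.0659 z 0.0529 yaw -18.19 F [-0.5 -0.2 -0.3] tang 0.44 mom 0.029 Mz [-0.13   0.212 -0.038] w 0.0159
```

View pics/scene10.png

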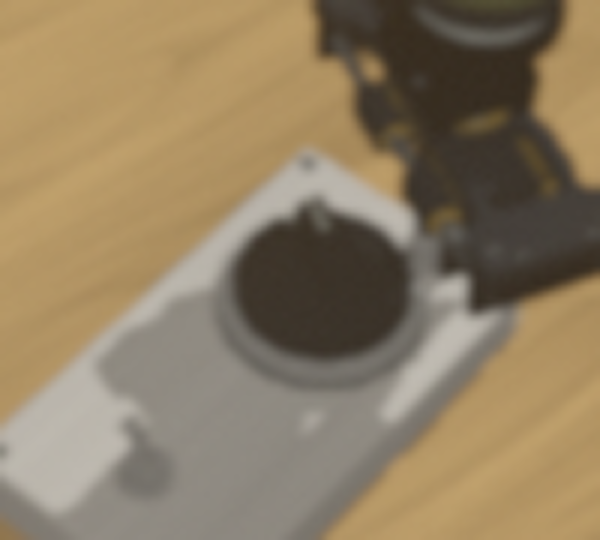

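Emit:
send_rows --steps '[[[0.002, 0, 0], [0, 0, 0.03], 0.016], [[0.0039, 0.0001, 0], [0, 0, 0.06], 0.016], [[0.0058, 0.0003, 0], [0, 0, 0.09], 0.016], [[0.0065, 0.0003, 0], [0, 0, 0.1], 0.016], [[0.0065, 0.0003, 0], [0, 0, 0.1], 0.016]]'

```text
time_s: 10.17
tool_pos: [0.6002, 0.0613, 0.053]
tool_rot: [-180.0, -0.0, -23.8]
force: [-0.4, 0.2, -0.3]
grip_width: 0.0161
```

Emit:
send_rows --steps '[[[0.001, 0, 0], [0, 0, 0.015], 0.016], [[0.002, 0, 0], [0, 0, 0.03], 0.016], [[0.0029, 0.0001, 0], [0, 0, 0.045], 0.016], [[0.0039, 0.0001, 0], [0, 0, 0.06], 0.016], [[0.0039, 0.0001, 0], [0, 0, 0.06], 0.016]]'

```text
time_s: 10.58
tool_pos: [0.6037, 0.0596, 0.0529]
tool_rot: [-180.0, -0.0, -27.3]
force: [-0.2, -0.2, 0.2]
grip_width: 0.0158
```

```bash
python3 -c "
from h import *
lug()"
```

```text
t 10.58 az 61.36 r 0.0662 z 0.0529 yaw -27.27 F [-0.2 -0.2  0.2] tang 0.12 mom 0.008 Mz [-0.053  0.149  0.022] w 0.0158
```

Emit:
send_rows --steps '[[[0.001, 0, 0], [0, 0, 0.015], 0.016], [[0.002, 0, 0], [0, 0, 0.03], 0.016], [[0.0029, 0.0001, 0], [0, 0, 0.045], 0.016], [[0.0039, 0.0001, 0], [0, 0, 0.06], 0.016], [[0.0039, 0.0001, 0], [0, 0, 0.06], 0.016]]'

```text
time_s: 11.0
tool_pos: [0.6072, 0.0577, 0.0529]
tool_rot: [-180.0, -0.0, -30.7]
force: [-0.2, -0.7, 0.1]
grip_width: 0.0162
```

```bash
python3 -c "
from h import *
lug()"
```

```text
t 11.0 az 57.95 r 0.0663 z 0.0529 yaw -30.72 F [-0.2 -0.7  0.1] tang -0.23 mom -0.015 Mz [-0.081  0.119  0.009] w 0.0162
```

Emit:
send_rows --steps '[[[0.001, 0, 0], [0, 0, 0.015], 0.016], [[0.002, 0, 0], [0, 0, 0.03], 0.016], [[0.0029, 0.0001, 0], [0, 0, 0.045], 0.016], [[0.0039, 0.0001, 0], [0, 0, 0.06], 0.016], [[0.0039, 0.0001, 0], [0, 0, 0.06], 0.016]]'

```text
time_s: 11.42
tool_pos: [0.6105, 0.0556, 0.0529]
tool_rot: [-180.0, -0.0, -34.2]
force: [-0.4, -0.0, 0.3]
grip_width: 0.016
```

```bash
python3 -c "
from h import *
lug()"
```

```text
t 11.42 az 54.57 r 0.0664 z 0.0529 yaw -34.16 F [-0.4 -0.   0.3] tang 0.29 mom 0.019 Mz [-0.134  0.175 -0.026] w 0.016
```

Emit:
send_rows --steps '[[[0.001, 0, 0], [0, 0, 0.015], 0.016], [[0.002, 0, 0], [0, 0, 0.03], 0.016], [[0.0029, 0.0001, 0], [0, 0, 0.045], 0.016], [[0.0039, 0.0001, 0], [0, 0, 0.06], 0.016], [[0.0039, 0.0001, 0], [0, 0, 0.06], 0.016]]'

```text
time_s: 11.83
tool_pos: [0.6137, 0.0533, 0.0529]
tool_rot: [-180.0, -0.0, -37.6]
force: [-0.3, -0.3, 0.2]
grip_width: 0.0161
```

```bash
python3 -c "
from h import *
lug()"
```

```text
t 11.83 az 51.2 r 0.0665 z 0.0529 yaw -37.59 F [-0.3 -0.3  0.2] tang 0.08 mom 0.005 Mz [-0.075  0.143 -0.005] w 0.0161
```

Emit:
send_rows --steps '[[[0.001, 0, 0], [0, 0, 0.015], 0.016], [[0.002, 0, 0], [0, 0, 0.03], 0.016], [[0.0029, 0.0001, 0], [0, 0, 0.045], 0.016], [[0.0039, 0.0001, 0], [0, 0, 0.06], 0.016], [[0.0039, 0.0001, 0], [0, 0, 0.06], 0.016]]'

```text
time_s: 12.25
tool_pos: [0.6154, 0.052, 0.0525]
tool_rot: [180.0, 0.2, -41.0]
force: [-3.7, 1.1, 2.6]
grip_width: 0.016
```

```bash
python3 -c "
from h import *
lug()
w=env.read_camera('wrist');cv2.imwrite('pics/w11.png',w['pixels'][:,:,::-1])
c=env.read_camera('side'); crop(c,285,215,50,45,6,'pics/side11.png')"
```

```text
t 12.25 az 49.32 r 0.0666 z 0.0525 yaw -40.99 F [-3.7  1.1  2.6] tang 3.56 mom 0.237 Mz [0.387 1.01  0.014] w 0.016
```

View pics/w11.png

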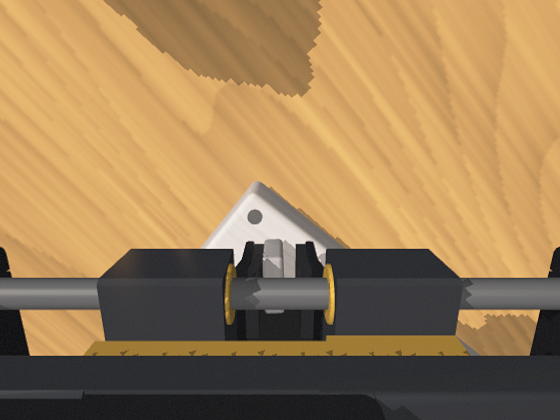

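View pics/side11.png

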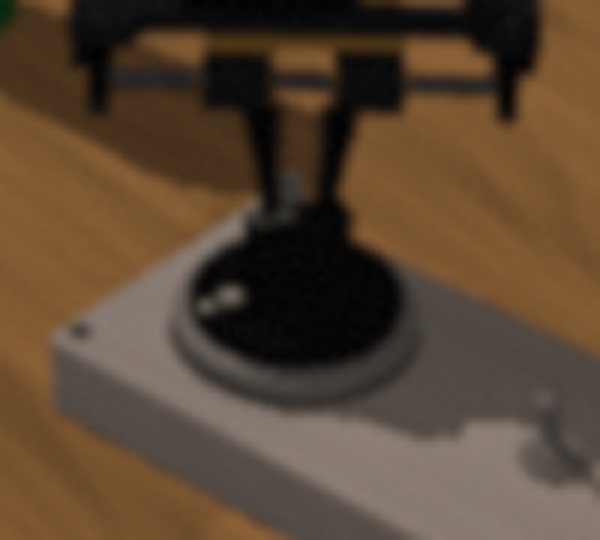

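Emit:
send_rows --steps '[[[0.0005, 0, 0], [0, 0, 0], 0.016], [[0.001, 0, 0], [0, 0, 0], 0.016], [[0.0013, 0, 0], [0, 0, 0], 0.016], [[0.0015, 0, 0], [0, 0, 0], 0.016], [[0.0015, 0, 0], [0, 0, 0], 0.016]]'

```text
time_s: 12.77
tool_pos: [0.616, 0.0515, 0.0524]
tool_rot: [180.0, 0.2, -40.9]
force: [-5.6, 3.0, 1.5]
grip_width: 0.0162
```

```bash
python3 -c "
from h import *
lug()"
```

```text
t 12.77 az 48.62 r 0.0666 z 0.0524 yaw -40.91 F [-5.6  3.   1.5] tang 6.21 mom 0.413 Mz [0.712 1.42  0.075] w 0.0162
```

Emit:
send_rows --steps '[[[0.0005, 0, 0], [0, 0, 0], 0.016], [[0.001, 0, 0], [0, 0, 0], 0.016], [[0.0013, 0, 0], [0, 0, 0], 0.016], [[0.0013, 0, 0], [0, 0, 0], 0.016], [[0.0013, 0, 0], [0, 0, 0], 0.016]]'

```text
time_s: 13.18
tool_pos: [0.6167, 0.0511, 0.0523]
tool_rot: [179.9, 0.3, -40.9]
force: [-6.9, 4.0, 1.5]
grip_width: 0.0161
```

```bash
python3 -c "
from h import *
lug()"
```

```text
t 13.18 az 47.99 r 0.0668 z 0.0523 yaw -40.89 F [-6.9  4.   1.5] tang 7.78 mom 0.519 Mz [0.84  1.515 0.07 ] w 0.0161
```

Emit:
send_rows --steps '[[[0.0005, 0, 0], [0, 0, 0], 0.016], [[0.001, 0, 0], [0, 0, 0], 0.016], [[0.001, 0, 0], [0, 0, 0], 0.016], [[0.001, 0, 0], [0, 0, 0], 0.016], [[0.001, 0, 0], [0, 0, 0], 0.016]]'

```text
time_s: 13.6
tool_pos: [0.6171, 0.0508, 0.0522]
tool_rot: [179.9, 0.3, -40.9]
force: [-6.8, 5.0, 3.0]
grip_width: 0.0165
```

```bash
python3 -c "
from h import *
lug()"
```

```text
t 13.6 az 47.52 r 0.0668 z 0.0522 yaw -40.88 F [-6.8  5.   3. ] tang 8.38 mom 0.56 Mz [0.959 1.752 0.113] w 0.0165
```

Emit:
send_rows --steps '[[[0.0005, 0, 0], [0, 0, 0], 0.016], [[0.001, 0, 0], [0, 0, 0], 0.016], [[0.001, 0, 0], [0, 0, 0], 0.016], [[0.001, 0, 0], [0, 0, 0], 0.016], [[0.001, 0, 0], [0, 0, 0], 0.016]]'

```text
time_s: 14.02
tool_pos: [0.6176, 0.0505, 0.0522]
tool_rot: [179.9, 0.4, -40.9]
force: [-7.8, 5.0, 3.7]
grip_width: 0.0159
```

```bash
python3 -c "
from h import *
lug()"
```

```text
t 14.02 az 47.11 r 0.0669 z 0.0522 yaw -40.87 F [-7.8  5.   3.7] tang 9.17 mom 0.614 Mz [1.076 1.888 0.048] w 0.0159
```

Emit:
send_rows --steps '[[[0.0005, 0, 0], [0, 0, 0], 0.016], [[0.001, 0, 0], [0, 0, 0], 0.016], [[0.001, 0, 0], [0, 0, 0], 0.016], [[0.001, 0, 0], [0, 0, 0], 0.016], [[0.001, 0, 0], [0, 0, 0], 0.016]]'

```text
time_s: 14.43
tool_pos: [0.6179, 0.0503, 0.0521]
tool_rot: [179.9, 0.4, -40.9]
force: [-8.2, 6.3, 3.7]
grip_width: 0.0162
```

```bash
python3 -c "
from h import *
for i in range(6):
    lug(); env.read_camera('side')"
```

```text
t 14.43 az 46.71 r 0.067 z 0.0521 yaw -40.86 F [-8.2  6.3  3.7] tang 10.3 mom 0.69 Mz [ 1.198  2.093 -0.013] w 0.0162
t 14.48 az 46.74 r 0.067 z 0.0521 yaw -40.86 F [-8.   6.3  3.3] tang 10.17 mom 0.681 Mz [1.212 2.13  0.04 ] w 0.0165
t 14.53 az 46.72 r 0.067 z 0.0521 yaw -40.86 F [-8.5  6.4  2.7] tang 10.51 mom 0.704 Mz [1.236 2.117 0.055] w 0.0161
t 14.58 az 46.73 r 0.067 z 0.0521 yaw -40.85 F [-8.3  5.5  3. ] tang 9.81 mom 0.657 Mz [1.231 2.168 0.054] w 0.0163
t 14.63 az 46.74 r 0.067 z 0.0521 yaw -40.86 F [-8.6  7.   2.6] tang 11.07 mom 0.742 Mz [1.307 2.121 0.033] w 0.0159
t 14.68 az 46.75 r 0.067 z 0.0521 yaw -40.85 F [-9.3  5.9  3.3] tang 10.83 mom 0.726 Mz [ 1.215  2.108 -0.004] w 0.0164
```

Emit:
send_rows --steps '[[[0.0003, 0, 0], [0, 0, 0], 0.016], [[0.0005, 0, 0], [0, 0, 0], 0.016], [[0.0005, 0, 0], [0, 0, 0], 0.016], [[0.0005, 0, 0], [0, 0, 0], 0.016], [[0.0005, 0, 0], [0, 0, 0], 0.016]]'

```text
time_s: 15.15
tool_pos: [0.6181, 0.0502, 0.0521]
tool_rot: [179.9, 0.5, -40.9]
force: [-8.9, 6.1, 3.8]
grip_width: 0.0162
```

```bash
python3 -c "
from h import *
for i in range(6):
    lug(); env.read_camera('side')"
```

```text
t 15.15 az 46.58 r 0.067 z 0.0521 yaw -40.85 F [-8.9  6.1  3.8] tang 10.68 mom 0.716 Mz [1.334 2.243 0.04 ] w 0.0162
t 15.2 az 46.59 r 0.067 z 0.052 yaw -40.85 F [-9.2  6.5  3.8] tang 11.11 mom 0.745 Mz [1.321 2.24  0.007] w 0.0162
t 15.25 az 46.58 r 0.0671 z 0.052 yaw -40.85 F [-8.4  6.   4.2] tang 10.22 mom 0.685 Mz [ 1.26   2.232 -0.004] w 0.0161
t 15.3 az 46.58 r 0.067 z 0.052 yaw -40.85 F [-9.   6.5  2.1] tang 10.98 mom 0.736 Mz [1.351 2.326 0.012] w 0.0164
t 15.35 az 46.61 r 0.067 z 0.052 yaw -40.85 F [-8.8  6.3  3.5] tang 10.68 mom 0.716 Mz [1.281 2.269 0.014] w 0.0163
t 15.4 az 46.6 r 0.067 z 0.052 yaw -40.85 F [-9.1  6.5  2.4] tang 11.08 mom 0.742 Mz [1.308 2.199 0.067] w 0.0164
```

Emit:
send_rows --steps '[[[-0.002, 0, 0], [0, 0, 0], 0.016], [[-0.004, 0, 0], [0, 0, 0], 0.016], [[-0.006, 0, 0], [0, 0, 0], 0.018], [[-0.006, 0, 0], [0, 0, 0], 0.026], [[-0.006, 0, 0], [0, 0, 0], 0.034]]'

```text
time_s: 15.87
tool_pos: [0.6179, 0.05, 0.0534]
tool_rot: [-179.9, -0.2, -41.0]
force: [-0.6, -0.6, 0.5]
grip_width: 0.025
```

```bash
python3 -c "
from h import *
lug()"
```

```text
t 15.87 az 46.6 r 0.0668 z 0.0534 yaw -41.0 F [-0.6 -0.6  0.5] tang -0.01 mom -0.0 Mz [-0.125  0.098  0.028] w 0.025
```

Emit:
send_rows --steps '[[[0, 0, 0], [0, 0, 0], 0.034], [[0, 0, 0], [0, 0, 0], 0.034], [[0, 0, -0.02], [0, 0, 0], 0.034], [[0, 0, -0.05], [0, 0, 0], 0.034], [[0, 0, -0.08], [0, 0, 0], 0.034]]'

```text
time_s: 16.28
tool_pos: [0.6162, 0.0503, 0.133]
tool_rot: [179.9, 0.0, -41.0]
force: [1.4, -0.4, 0.8]
grip_width: 0.0341
```

```bash
python3 -c "
from h import *
lug(); delta([.572,-.045,.23],0)"
```

```text
t 16.28 az 47.84 r 0.0658 z 0.133 yaw -41.0 F [ 1.4 -0.4  0.8] tang -1.31 mom -0.086 Mz [-0.082  0.062 -0.038] w 0.0341
now [0.6162 0.0503 0.133 ] [ 1.7989e+02  2.0000e-02 -4.1000e+01] t 16.28 F [ 1.4 -0.4  0.8] j7 -35.5
shift [ 0.0291  0.101  -0.0968] turn [ 0.0017  0.001  -0.7156]
```

Emit:
send_rows --steps '[[[0, 0, -0.04], [0, 0, 0], 0.034], [[0, 0.01, -0.08], [0, 0, -0.12], 0.034], [[0.01, 0.04, -0.097], [0, 0, -0.24], 0.034], [[0.02, 0.07, -0.097], [0, 0, -0.36], 0.034], [[0.029, 0.101, -0.097], [0, 0, -0.48], 0.034]]'

```text
time_s: 16.7
tool_pos: [0.5733, -0.0459, 0.232]
tool_rot: [-179.9, -0.3, -13.1]
force: [1.3, -0.6, -0.1]
grip_width: 0.0338
```

Emit:
send_rows --steps '[[[0, 0, 0], [0, 0, -0.12], 0.034], [[0, 0, 0], [0, 0, -0.235], 0.034], [[0, 0, 0], [0, 0, -0.235], 0.034], [[0, 0, 0], [0, 0, -0.235], 0.034], [[0, 0, 0], [0, 0, -0.235], 0.034]]'

```text
time_s: 17.12
tool_pos: [0.5725, -0.0443, 0.2298]
tool_rot: [180.0, -0.0, -0.1]
force: [0.3, 0.1, -0.2]
grip_width: 0.0341
```

```bash
python3 - <<'E'
from h import *
delta([.572,-.045,.23],0)
w=env.read_camera("wrist");np.save("w12.npy",w,allow_pickle=True)
cv2.imwrite("pics/w12f.png",w["pixels"][:,:,::-1])
crop(w,278,110,70,80,5,"pics/w12.png")
E
```

```text
now [ 0.5725 -0.0443  0.2298] [ 1.7999e+02 -1.0000e-02 -1.4000e-01] t 17.12 F [ 0.3  0.1 -0.2] j7 8.1
shift [-0.0005  0.0007 -0.0002] turn [ 0.0002 -0.0001 -0.0024]
```

View pics/w12.png

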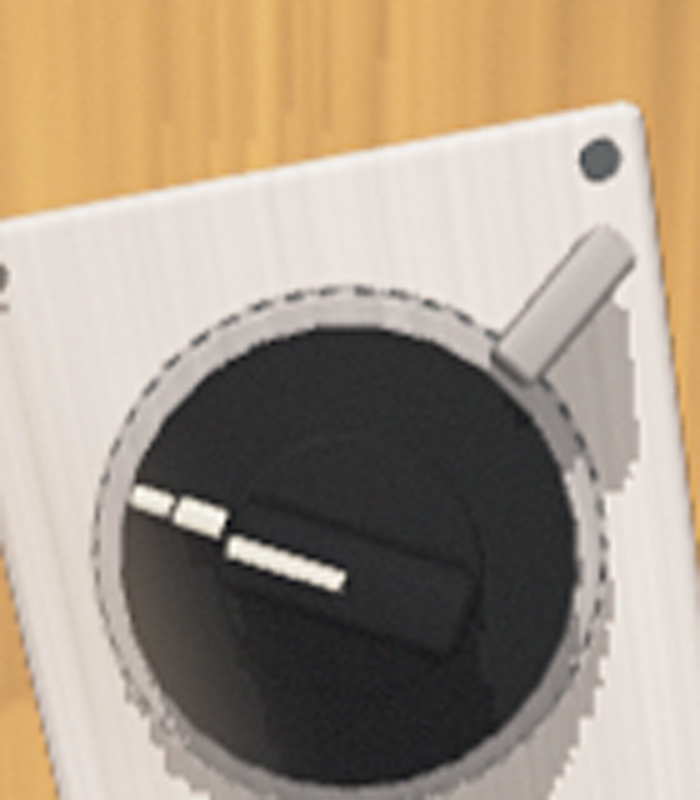

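View pics/w12f.png

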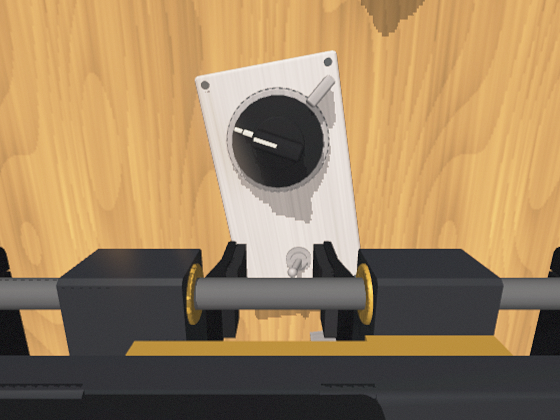

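Setting still aligned: the mark, nose and bar line form one line in the crop, from (135,497) through (200,517) to (345,580). The lug sits about 0.95 rad clockwise of its start, and the gripper is clear.

```bash
python3 -c "
from h import *
env.sign_off()"
```

```text
the job is handed in; nothing more can be done
```

The knob is set to the mark, the lock ring is tightened, and I handed the job in at about 17 s with the gripper clear of everything.

- **Knob:** I turned it about 46° clockwise. The pointer and the mark lined up to within about one pixel in the wrist view, both before release and after lifting clear. A last look after tightening still showed them in line.
- **Lock ring:** I pushed the lug clockwise with one finger pad. It ran free for about 0.9 rad, then bit. I stepped the push up to a steady 10.8 N at about 67 mm from the axis, roughly 0.72–0.75 N m. That is slightly under the suggested 12 N because my contact point was a little further out than the lug centre. I then unloaded to zero force before opening the fingers and lifting off.
- **Uncertainty:** The twist reading was noisy (about ±0.04 N m), so the final torque is good to roughly ±0.07 N m, which is still inside the 0.57–0.93 N m range. I had no direct reading of the ring's angle past the bite.
- **Other objects:** I did not touch the toggle or the other things on the shelf. The last view shows the toggle in place; the shelf items were not specifically re-checked at the end.

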